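# Tighten the mould clamp with the click wrench

## Task

Clamp the plaster mould shut: take the click wrench from its wooden rest, fit its socket fully down over the hex screw head on top of the mould clamp, and tighten clockwise (seen from above) until the wrench breaks over with a click. Stop at once when it clicks, since driving the handle on past the click cracks the plaster, and let go, leaving the wrench sitting on the tightened screw. Do not disturb the cup, the pot or the bowl.

Things in the scene. Friction and masses are not known exactly. Their poses are not given: they have to be found in the camera images.
- wrench_grip (a point): Click wrench (steel head, black ribbed square handle, 0.7 kg). This point: the place to hold it, centre of the handle's 24 x 24 mm section, 130 mm from the socket axis, 46 mm above the plane of the socket's mouth. The ribbed part reaches from 90 to 200 mm from that axis (end knob to 225, balance point about 75). Axes of the handle: z up, x from its end toward the socket axis.
- wrench_socket (a point): Centre of the mouth (lower face) of the hex socket that opens downward under the wrench's round head (47 mm wide, top 58 mm above the mouth). Hole 29.8 mm across flats, 26 mm deep. Axes of the head: z up, x away from the handle and normal to a pair of flats. Head and handle are rigid together until the click; then the handle turns about the socket axis relative to the head.
- wrench_rest: Fixed wooden rest that carries the level wrench: 275 x 62 x 8 mm board, on which the socket stands, and a notched block under the handle 182 to 202 mm from the socket axis, cheeks to 53 mm above the bench; elsewhere the handle's sides are free. Origin on the bench under the socket axis; the handle lies along its -x. Lift the wrench straight up.
- screw_head (a point): Centre of the top of the clamp screw's upright steel hex head, 130 mm above the bench: 28 mm across flats, 30 mm tall, its top 5 mm tapered in by 4 mm. x normal to a pair of flats, z up: the socket fits when both x axes differ by a multiple of 60 degrees, within some 6; the screw turns if pushed. Socket fully home: this point is 26 mm above the socket's mouth.
- clamp: Mould clamp fixed to the bench: 140 x 200 x 18 mm plywood board, two white plaster mould halves (together 100 x 110 x 40 mm), two steel posts, steel cross bar 34 x 190 mm along the clamp's y, upper face 90 mm up (post bolts to 99). Origin: centre of the board's underside, z up, on the screw axis. The right-hand screw drags lightly (0.3 N m) for an unknown 0.2 to 0.75 rad, then stands firm.
- screw_foot (a point): Centre of the underside of the screw's foot, under the cross bar: it sinks 3 mm a turn, to 58.1 mm above the clamp's origin when the screw stands firm. Socket play adds up to 0.25 rad. The click then comes at 1.6 N m (12 N pushed sideways at wrench_grip); torque falls to 88 % in 0.03 rad, 75 % in 0.06. By 0.12 rad it is driven too far. Eased off, it springs back; let go, it droops a few degrees.
- slip_cup: Pale grey-green tapered cup, 66 x 66 x 66 mm, bystander, origin at the centre of its underside.
- glaze_pot: Dark screw-cap pot, 58 x 57 x 72 mm, bystander, origin at the centre of its underside.
- test_bowl: Green bowl, 96 x 96 x 46 mm, bystander, origin at the centre of its underside.

How it is judged:
On the way, in this order (a step that is already met when the one before it is completed fails the run):
1. the wrench's socket is fully home on the hex screw head (horizontal distance between wrench_socket and screw_head below 0.006 m and z of screw_head in the frame of wrench_socket above 0.02 m and angle between wrench_socket's own z axis and vertical below 0.25 rad), for 0.2 s.
2. the wrench clicks (breaks over by more than 3.5 mm at the grip) while on the screw (y of wrench_grip in the frame of wrench_socket above 0.0035 m and z of screw_head in the frame of wrench_socket above 0.018 m and z of screw_foot in the frame of clamp below 0.05819 m).
At the end, for the whole second after the job is handed in: The screw is tight (its foot within 0.07 mm of its lowest place, so the screw has not been backed off by more than about 0.15 rad), and the wrench, released, still sits on the screw head: the head's top at least 18 mm up inside the socket, tilted less than 0.3 rad (z of screw_foot in the frame of clamp below 0.05819 m and horizontal distance between wrench_socket and screw_head below 0.008 m and z of screw_head in the frame of wrench_socket above 0.018 m and angle between wrench_socket's own z axis and vertical below 0.3 rad); the robot touches nothing.
It fails at once if the handle is driven on past the click (more than 17 mm of break-over at the grip) (y of wrench_grip in the frame of wrench_socket above 0.017 m).
It fails at once if the cup, the pot or the bowl is disturbed (moved more than 15 mm) (distance of any of slip_cup, glaze_pot, test_bowl from where it was at the start of the episode above 0.015 m).
It also fails if it takes over 64 s, if anything falls off the work surface, if the arm or the gripper's body presses on something with over 40 N, if the wrist force passes 120 N, or if a joint passes its speed limit or range.

## Robot

A 6-joint arm with a two-finger parallel gripper is mounted at the origin on the work surface; the furniture and walls round the work are solid. World frame = base frame: x ahead of the robot, y to its left, z up, the work surface at z = 0. Lengths are in m, angles in rad, forces in N, time in s.
With the tool pointing down it reaches from about 0.325 to 0.775 m from the base axis. Payload 5.5 kg.
Tool frame: the origin (TCP) lies midway between the tips of the shut fingers; the grasp point (between the pads) lies 19 mm behind it; z points along the fingers, y is the line along which they close (so a half turn about z gives the same grasp; the last joint's range is limited). The gripper opens to 88 mm and grips with 3 to 60 N. Pads are 20 mm wide; open, the fingers measure 115 mm over their backs; the gripper's body (75 mm by 178 mm) begins 61 mm behind the grasp point.
Start: joints at [1.11, 0.091, 1.231, -0, 1.82, -0.057], TCP at [0.236, 0.552, 0.189] pointing down, gripper open.
Joint ranges: [-2.87, 2.87], [-0.86, 2.18], [0.17, 2.46], [-1.51, 4.65], [0.06, 2.69], [-2.65, 2.65]. Speed limits (rad/s): [2.57, 2.57, 3.01, 3.14, 3.14, 3.14].

## Interface

Orientations are given as a unit quaternion [w, x, y, z].
In Python, from plant import ctrl, jaws, cams, ticket gives the robot as it stands. Calls block until the motion is done:
- ctrl.goto(position, orientation): joint-space move of the TCP to a pose.
- ctrl.move_l(position, v=0.15, rot=None, guard=None): straight line of the TCP; rot=None keeps the orientation; v is the mean speed in m/s. With guard (N) it stops when the force on the tool has changed by that much, and returns True; else False.
- ctrl.movej(angles): joint-space move.
- jaws.open_gripper() and jaws.grab(): open the fingers fully, or close them until they stop; the grip force is fixed at half the most.
- ctrl.wait(seconds).
- ctrl.ik(position, orientation): joint angles nearest the present ones, or None.
- cams.get_image(name): name is "side" or "top" or "wrist"; returns a dict with "color" (400x640x3 uint8, red, green, blue), "z_map" (400x640 float32, m along the optical axis (not along the pixel's ray), 0 where there is no reading), "K" (3x3 intrinsics, pixels), "k1" (the pictures are not rectified: a ray, as slopes to the right and down, at radius r is drawn at 1 + k1 r^2 times it, then the intrinsics apply), "rvec" (rotation vector, rad) and "tvec" (3), from world to camera coordinates, as OpenCV has them. Camera axes: x right, y down, z forward; pixel columns grow to the right and rows downward; lengths in m; the calibration is good to about 2 mm. A picture is of the moment at which its call begins.
A pose or a line that the arm cannot do raises ctrl.IKError and nothing moves.
- ticket.close_job(): hands the job in; it is judged then, once.
Readings, each from a call of its own:
- ctrl.read_clock(): time.
- ctrl.read_qpos(): joint angles.
- ctrl.read_dq(): joint speeds.
- ctrl.read_tau(): joint torques, N m.
- ctrl.read_tcp_pos(): TCP position.
- ctrl.read_eef_rot(): TCP orientation.
- ctrl.read_force(): force on the tool from outside, world axes, zero at the start.
- ctrl.read_ft_torque(): the same for the moment, N m.
- ctrl.read_gripper_width(): finger opening in m.
- ctrl.read_finger_force(): force on a finger pad.
Only numpy, scipy, OpenCV 4.12 (cv2) and the standard library are available. Lean on these libraries where they do the work, as an engineer would, in place of code of your own. Each camera call takes 0.05 s, during which the arm holds its last target. There are 200 camera calls.

## Working session

There is one attempt and no reset: what is moved stays moved. The work goes in short steps, each a Python script; the robot and the scene stay as the last script left them, time stands still between calls to the robot, and variables do not carry over. Pictures are saved under pics/ and viewed, at most 10 in all, crops included, and the job is handed in when it is done.

```bash
ls; mkdir -p pics; cat > h.py <<'E'
import numpy as np, cv2
from plant import ctrl, jaws, cams, ticket
def snap(name,fn=None):
    d=cams.get_image(name); np.savez('pics/%s.npz'%(fn or name),**{k:np.asarray(v) for k,v in d.items()})
    if fn: cv2.imwrite('pics/%s.png'%fn,d['color'][:,:,::-1])
    return d
def load(fn): return dict(np.load('pics/%s.npz'%fn))
def world(d,u=None,v=None):
    """world point map (or at pixel) from depth"""
    if u is None: vv,uu=np.mgrid[0:400,0:640]
    else: uu,vv=np.atleast_1d(u),np.atleast_1d(v)
    K=d['K'];xd=(uu-K[0,2])/K[0,0];yd=(vv-K[1,2])/K[1,1];x,y=xd.copy(),yd.copy()
    for _ in range(10):
        s=1+float(d['k1'])*(x*x+y*y);x,y=xd/s,yd/s
    z=d['z_map'][np.int_(vv),np.int_(uu)]
    R=cv2.Rodrigues(np.float64(d['rvec']))[0]
    return (np.stack([x*z,y*z,z],-1)-np.ravel(d['tvec']))@R
def ray(d,u,v,h):
    """intersection of a pixel's ray with plane z=h"""
    K=d['K'];xd=(u-K[0,2])/K[0,0];yd=(v-K[1,2])/K[1,1];x,y=xd,yd
    for _ in range(10):
        s=1+float(d['k1'])*(x*x+y*y);x,y=xd/s,yd/s
    R=cv2.Rodrigues(np.float64(d['rvec']))[0]
    c=-R.T@np.ravel(d['tvec']);r=R.T@np.array([x,y,1.]);return c+r*(h-c[2])/r[2]
E
python3 - <<'E'
from h import *
for n in('top','side'):
    d=snap(n,n+'0'); print(n,d['K'][0,0],d['k1'],-cv2.Rodrigues(np.float64(d['rvec']))[0].T@np.ravel(d['tvec']))
print(ctrl.read_clock())
E
```

```text
pics
top 414.49740855008656 -0.10831578432046962 [ 0.42346535 -0.01466759  1.19508565]
side 403.6987528711561 -0.008778302677211197 [ 0.40122108 -0.96265681  0.68927925]
0.1
```

View pics/top0.png

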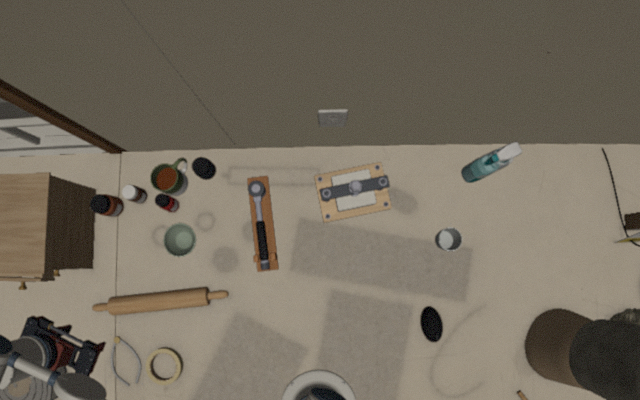

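View pics/side0.png

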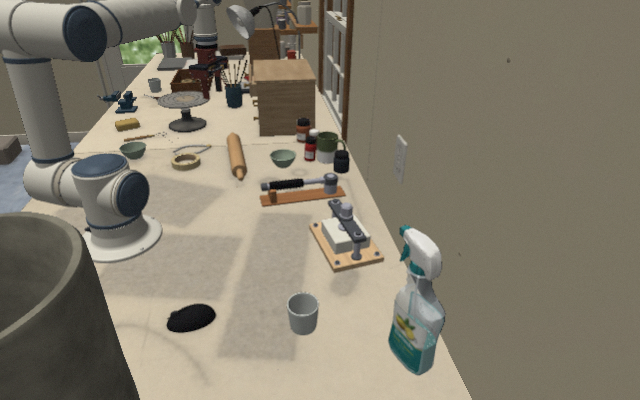

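The top view shows the wrench head at about (257,188), its handle running down to (265,268), and the hex screw at about (355,187) on a dark cross bar. The bowl is at (180,240), the cup at (448,239) and the pot at (204,168). The side view agrees. Next I'll localise these and enlarge the crop.

```bash
python3 - <<'E'
from h import *
d=load('top0'); np.set_printoptions(precision=4,suppress=True)
P=world(d)
for n,u,v in [('head',257,188),('handle',263,235),('knob',265,262),('screw',355,187),('barL',327,194),('barR',383,182),('bowl',180,240),('cup',448,239),('pot',204,168),('wall',332,150),('bench',320,250)]:
    print(n,P[v,u])
cv2.imwrite('pics/crop1.png',cv2.resize(d['color'][165:280,240:400,::-1],None,fx=5,fy=5,interpolation=cv2.INTER_CUBIC))
E
```

```text
head [0.6134 0.1566 0.0698]
handle [0.4838 0.141  0.0648]
knob [0.4104 0.1362 0.0631]
screw [ 0.6005 -0.1082  0.1309]
barL [ 0.5885 -0.0356  0.0977]
barR [ 0.6175 -0.1865  0.1012]
bowl [0.4762 0.3923 0.0057]
cup [ 0.4643 -0.3849  0.0025]
pot [0.6726 0.3052 0.0737]
wall [ 0.7348 -0.0553 -0.0007]
bench [ 0.4413 -0.0138 -0.0018]
```

View pics/crop1.png

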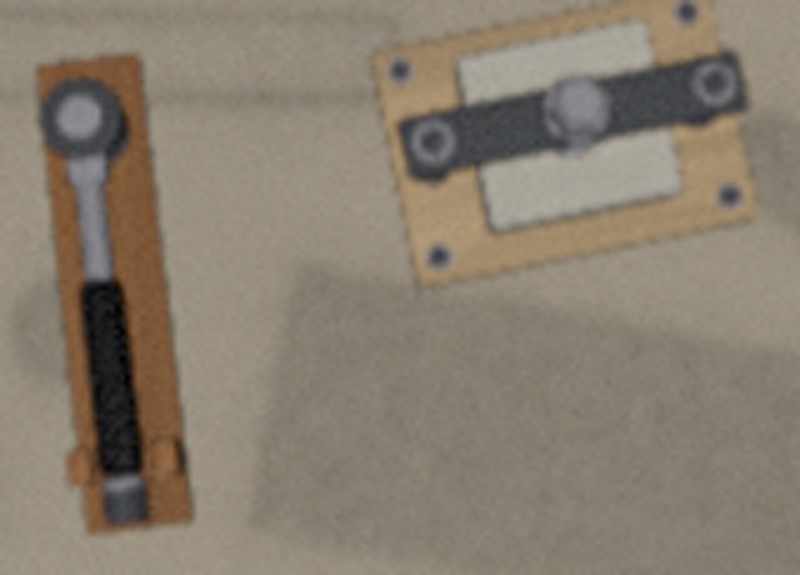

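The crop shows the wrench axis tilted about 7° from world x, with the screw centred at about (577,107) in the crop. I need the hex orientation, so I'll move above both and use the wrist camera.

```bash
cat >> h.py <<'E'
from scipy.spatial.transform import Rotation as Rn
np.set_printoptions(precision=4,suppress=True)
def q(psi):
    """tool down, tool x axis at yaw psi"""
    r=Rn.from_euler('z',psi)*Rn.from_matrix(np.diag([1,-1,-1.])); x,y,z,w=r.as_quat(); return [w,x,y,z]
def yaw():
    w,x,y,z=ctrl.read_eef_rot(); m=Rn.from_quat([x,y,z,w]).as_matrix(); return np.arctan2(m[1,0],m[0,0]),m
E
python3 - <<'E'
from h import *
print(yaw(),ctrl.read_qpos())
for psi in (0,.12,np.pi): print(psi,ctrl.ik([.484,.141,.3],q(psi)),ctrl.ik([.5,-.108,.35],q(psi)))
ctrl.move_l([.236,.552,.32],v=.25)
ctrl.goto([.53,.147,.32],q(0.12)); d=snap('wrist','w1')
ctrl.goto([.53,-.1,.36],q(0.12)); d=snap('wrist','w2')
print(ctrl.read_clock(),ctrl.read_tcp_pos(),-cv2.Rodrigues(np.float64(d['rvec']))[0].T@np.ravel(d['tvec']))
a=np.hstack([cv2.imread('pics/w1.png'),cv2.imread('pics/w2.png')]);cv2.imwrite('pics/w12.png',cv2.resize(a,(800,250),interpolation=cv2.INTER_AREA))
E
```

```text
(np.float64(2.737798042669491), array([[-0.9196,  0.3929, -0.0008],
       [ 0.3929,  0.9196, -0.0016],
       [ 0.0001, -0.0018, -1.    ]])) [ 1.1103  0.0918  1.2317  0.      1.8198 -0.0567]
0 [ 0.216  -0.113   1.2333 -0.      2.0212  1.7868] [-0.2792 -0.0496  1.0804 -0.      2.1107  1.2915]
0.12 [ 0.216  -0.113   1.2333 -0.      2.0212  1.6668] [-0.2792 -0.0496  1.0804 -0.      2.1107  1.1715]
3.141592653589793 [ 0.216  -0.113   1.2333 -0.      2.0212 -1.3548] [-0.2792 -0.0496  1.0804 -0.      2.1107 -1.85  ]
3.675 [ 0.5302 -0.0986  0.3597] [ 0.5977 -0.0898  0.5561]
```

View pics/w12.png

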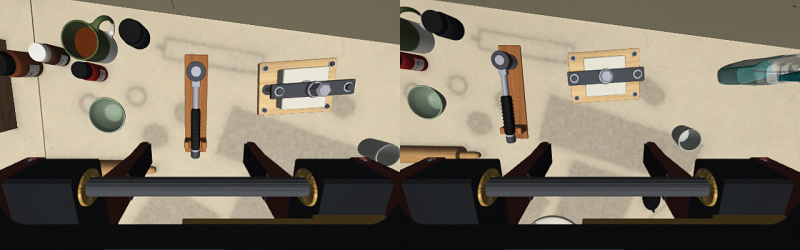

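w1 and w2 show the wrench on its rest, with the head at about (312,114) full-res in w1, and the hex at about (328,122) in w2. I'll enlarge both heads.

```bash
python3 - <<'E'
from h import *
ctrl.move_l([.545,-.1,.25],v=.25); d=snap('wrist','w3'); print(ctrl.read_clock())
c=(world(load('w2'))); 
R=cv2.Rodrigues(np.float64(d['rvec']))[0]
p=cv2.projectPoints(np.array([[.6005,-.108,.13]]),np.float64(d['rvec']),np.float64(d['tvec']),d['K'],np.array([float(d['k1']),0,0,0]))[0].ravel(); print('proj',p,d['K'][0,0])
u,v=np.int_(p)
a=cv2.resize(d['color'][v-40:v+40,u-40:u+40,::-1],(560,560),interpolation=cv2.INTER_CUBIC); print(u-40,v-40)
cv2.imwrite('pics/hex.png',a)
E
```

```text
4.3167
proj [331.0602 140.3839] 290.992605408398
291 100
```

View pics/hex.png

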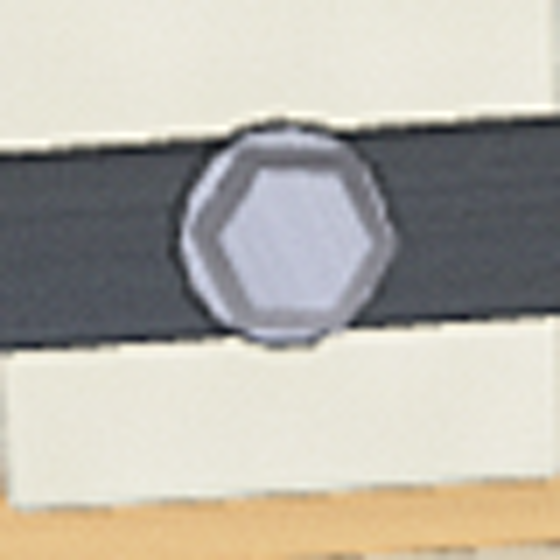

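The top-face hexagon is clear in the crop. Its vertices are at about (217,243), (254,170), (333,166), (373,240), (337,310) and (258,315).

```bash
python3 - <<'E'
from h import *
d=load('w3')
V=np.array([(217,243),(254,170),(333,166),(373,240),(337,310),(258,315)])
W=np.array([ray(d,291+(a+.5)/7-.5,100+(b+.5)/7-.5,.130)[:2] for a,b in V]); c=W.mean(0); r=W-c
an=np.degrees(np.arctan2(r[:,1],r[:,0])); print('screw',c,'vert r',np.hypot(*r.T),'vertex ang mod60',an%60)
P=world(d); m=(P[...,2]>.126)&(P[...,2]<.136)&(np.hypot(P[...,0]-.6,P[...,1]+.108)<.02); print('depth screw',m.sum(),P[m].mean(0))
for f in('w1','w2','top0'):
    P=world(load(f)); X=P[...,0];Y=P[...,1];Z=P[...,2]
    b=(abs(Y-.145)<.05)&(X>.36)&(X<.66)
    m=b&(Z>.057)&(Z<.075)
    pts=P[m]; h=pts[(pts[:,0]<.52)&(pts[:,0]>.44)]; A=np.polyfit(h[:,0],h[:,1],1)
    hd=pts[pts[:,0]>.585]
    mid=(hd.min(0)+hd.max(0))/2
    # handle from per-x midpoints
    xs=np.arange(.44,.52,.01); my=[(lambda s:(s.min()+s.max())/2)(h[abs(h[:,0]-x)<.006][:,1]) for x in xs]
    print(f,len(h),'yaw',np.degrees(np.arctan(A[0])),np.degrees(np.arctan(np.polyfit(xs,my,1)[0])),'y at .484',np.polyval(A,.484),np.polyval(np.polyfit(xs,my,1),.484),'zh',np.median(h[:,2]),'head',mid,hd.mean(0),hd.max(0)-hd.min(0),'end',pts[:,0].min())
d=load('w1'); cv2.imwrite('pics/wr.png',cv2.resize(d['color'][80:260,270:370,::-1],None,fx=3.3,fy=3.3,interpolation=cv2.INTER_CUBIC))
E
```

```text
screw [ 0.6073 -0.1089] vert r [0.0119 0.0122 0.0123 0.0118 0.0122 0.0123] vertex ang mod60 [38.31   38.4139 40.366  37.7267 39.3949 40.2045]
depth screw 516 [ 0.6073 -0.1084  0.1294]
w1 732 yaw 6.347556740269225 6.096255967974014 y at .484 0.14878632573679368 0.14870027935351282 zh 0.06577631558305774 head [0.6114 0.1629 0.0646] [0.6127 0.1625 0.0662] [0.0527 0.0456 0.0112] end 0.39070017762552833
w2 715 yaw 6.192231703457524 6.259621007387621 y at .484 0.14579846036682553 0.147445703585595 zh 0.06542408172708011 head [0.6117 0.1612 0.0635] [0.6129 0.1595 0.0657] [0.053  0.0457 0.0129] end 0.39261149110387655
top0 266 yaw 6.458894255296539 5.978312492066365 y at .484 0.14651565879704712 0.14682593843945002 zh 0.06584753829808926 head [0.6103 0.1604 0.0649] [0.6107 0.1604 0.0663] [0.0489 0.0449 0.0147] end 0.39146920095020554
```

View pics/wr.png

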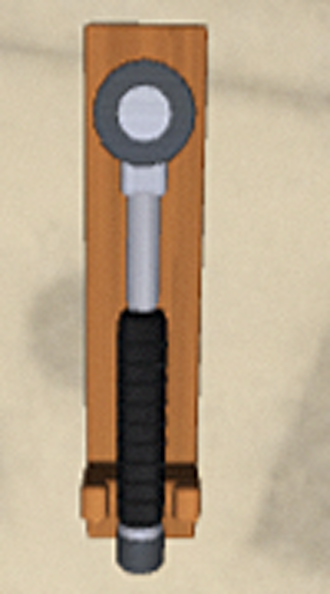

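The crop shows the head ring centred at about (144,113), i.e. full-res (313.6,114.2). The hex flats' normal is at 9° mod 60°. I'll grasp the handle 110 mm from the axis, nearer the balance point, then lift and check for droop.

```bash
python3 - <<'E'
from h import *
h1=ray(load('w1'),313.6-.35,114.2-.35,.066); print('head',h1)
yw=np.radians(6.2); hd=np.array([.6113,.1615]) ; hd=(hd+h1[:2])/2
g=hd-.110*np.array([np.cos(yw),np.sin(yw)]); print(g)
ctrl.move_l([.5,0,.28],v=.3)
ctrl.goto([*g,.16],q(yw)); ctrl.move_l([*g,.035],v=.12)
print('F0',ctrl.read_force(),ctrl.read_ft_torque())
jaws.grab(); print(ctrl.read_gripper_width(),ctrl.read_finger_force())
ctrl.move_l([*g,.075],v=.06); ctrl.move_l([*g,.235],v=.2)
print('F1',ctrl.read_force(),ctrl.read_ft_torque(),ctrl.read_tcp_pos(),yaw()[0],ctrl.read_clock())
d=snap('wrist','w4'); P=world(d)
ext=(P-ctrl.read_tcp_pos())@yaw()[1]   # tool frame
np.save('pics/ext.npy',ext)
m=(abs(ext[...,1])<.012)&(ext[...,0]>.03)&(ext[...,0]<.13)&(P[...,2]>.2)
for a in np.arange(.03,.13,.01):
    k=m&(abs(ext[...,0]-a)<.005); print(round(a,3),k.sum(),np.median(P[...,2][k]) if k.any() else None, ext[...,1][k].mean() if k.any() else None)
E
```

```text
head [0.6148 0.1626 0.066 ]
[0.5037 0.1502]
F0 [-0.3593  0.2099  0.7596] [-0.0258  0.1137  0.0024]
0.0005208036275977547 0.0
F1 [ 0.6126 -1.0722 -0.2294] [-0.0176  0.1397 -0.0276] [0.5033 0.1501 0.2335] 0.1081829856345021 9.9333
0.03 4247 0.3667873585388594 0.00011367222497004278
0.04 0 None None
0.05 0 None None
0.06 0 None None
0.07 1855 0.4295949864601691 -0.0010245259978099149
0.08 0 None None
0.09 0 None None
0.1 0 None None
0.11 0 None None
0.12 0 None None
```

View pics/w4.png

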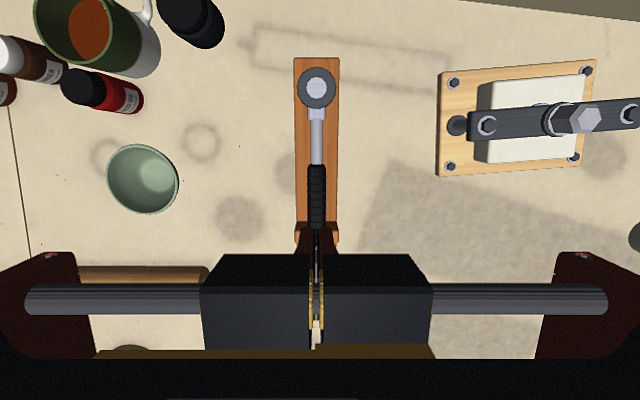

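The fingers are fully shut and the wrench is still on its rest, so the grasp missed. The wrench head is at (316,87) and looks undisturbed. I'll go down again, check the pose and look from the side before closing.

```bash
python3 - <<'E'
from h import *
P=world(load('w4')); Z=P[...,2]; m=(Z>.057)&(Z<.075)&(abs(P[...,1]-.145)<.05)&(P[...,0]>.36)&(P[...,0]<.66)
p=P[m]; print('x range',p[:,0].min(),p[:,0].max()); hd=p[p[:,0]>.59]; print('head',(hd.max(0)+hd.min(0))/2, 'handle',[ (x,p[abs(p[:,0]-x)<.006].mean(0)[1:]) for x in (.50,.51,.52) if (abs(p[:,0]-x)<.006).any()])
jaws.open_gripper(); print('open',ctrl.read_gripper_width())
g=[.5037,.1502]
ctrl.move_l([*g,.035],v=.15); print(ctrl.read_tcp_pos(),ctrl.read_qpos(),ctrl.read_gripper_width())
d=snap('side','s1'); 
uv=cv2.projectPoints(np.array([[.5037,.15,.05]]),np.float64(d['rvec']),np.float64(d['tvec']),d['K'],np.array([float(d['k1']),0,0,0]))[0].ravel(); print(uv); u,v=np.int_(uv)
cv2.imwrite('pics/s1c.png',cv2.resize(d['color'][v-60:v+40,u-60:u+60,::-1],None,fx=5,fy=5,interpolation=cv2.INTER_CUBIC)); print(ctrl.read_clock())
E
```

```text
x range 0.441165028023098 0.638101519696702
head [0.6141 0.1627 0.064 ] handle [(0.5, array([0.1502, 0.0654])), (0.51, array([0.1514, 0.0655])), (0.52, array([0.1521, 0.0643]))]
open 0.08808273588814837
[0.5044 0.1504 0.0362] [ 0.225  -0.0854  1.6778  0.      1.5473  1.6876] 0.0877159118683641
[296.0797 183.1   ]
12.8917
```

View pics/s1c.png

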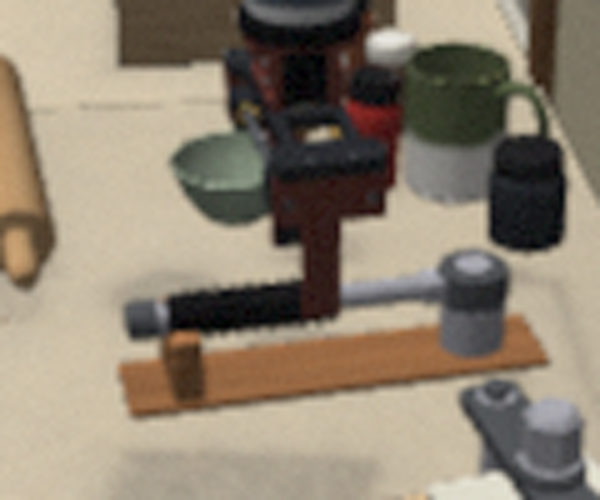

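The fingers straddle the very front end of the ribbing (crop about (320,300)), so they're probably partly on the thin neck. I'll move back to the 130 mm hold point and grab while watching the width.

```bash
python3 - <<'E'
from h import *
yw=np.radians(6.2); g=np.array([.6135,.1620])-.130*np.array([np.cos(yw),np.sin(yw)])
ctrl.move_l([*g,.034],v=.1); print(ctrl.read_tcp_pos(),ctrl.read_gripper_width())
jaws.grab(); print(ctrl.read_gripper_width(),ctrl.read_finger_force(),ctrl.read_force(),ctrl.read_clock())
ctrl.wait(.3); print(ctrl.read_gripper_width(),ctrl.read_finger_force(),ctrl.read_tcp_pos())
d=snap('side','s2')
cv2.imwrite('pics/s2c.png',cv2.resize(d['color'][123:223,236:356,::-1],None,fx=4,fy=4,interpolation=cv2.INTER_CUBIC))
E
```

```text
[0.4846 0.148  0.0346] 0.08737986182145177
0.00014810666057641828 0.0 [-0.0186 -0.0482  0.4157] 14.5833
0.0003856581832859061 0.0 [0.4843 0.148  0.034 ]
```

View pics/s2c.png

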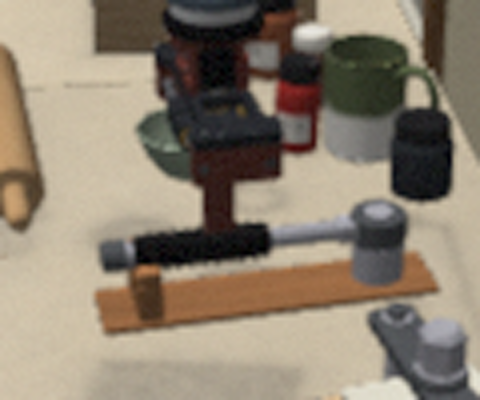

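The shut fingers appear to end at the top of the handle or behind it (crop about (218,225)). I'll use depth to tell which.

```bash
python3 - <<'E'
from h import *
d=load('s2'); P=world(d)
pr=lambda p,d:cv2.projectPoints(np.float64([p]),np.float64(d['rvec']),np.float64(d['tvec']),d['K'],np.array([float(d['k1']),0,0,0]))[0].ravel()
print('proj tip',pr([.4843,.148,.034],d),'handle top',pr([.4843,.148,.066],d))
for v in range(164,192,2): print(v,P[v,290],d['color'][v,290])
e=load('s1'); Q=world(e); print('open: proj near tip',pr([.5044,.15-.044,.036],e))
for v in range(168,192,2): print(v,Q[v,300],e['color'][v,300])
E
```

```text
proj tip [290.1732 188.1443] handle top [289.9232 179.3898]
164 [0.4796 0.0654 0.1625] [45 27 19]
166 [0.4795 0.0658 0.1559] [52 28 25]
168 [0.4793 0.0661 0.1493] [47 29 26]
170 [0.4842 0.1329 0.1074] [48 26 22]
172 [0.4843 0.1362 0.0987] [45 23 22]
174 [0.4838 0.1322 0.0938] [49 29 24]
176 [0.4842 0.1399 0.0826] [53 33 29]
178 [0.4837 0.1347 0.0784] [45 26 23]
180 [0.4833 0.1319 0.0728] [44 28 24]
182 [0.4835 0.1374 0.0626] [30 31 31]
184 [0.483  0.1326 0.0581] [ 8  4 11]
186 [0.4827 0.1317 0.0515] [20 15 18]
188 [0.4826 0.1327 0.0436] [81 75 65]
190 [ 0.4875  0.2006 -0.0042] [172 163 144]
open: proj near tip [297.8163 193.9768]
168 [0.5105 0.0892 0.1353] [49 28 29]
170 [0.5107 0.0915 0.1274] [49 26 23]
172 [0.5111 0.0962 0.1182] [47 23 23]
174 [0.5106 0.0923 0.1135] [49 30 25]
176 [0.5108 0.0947 0.1054] [47 26 22]
178 [0.5107 0.0942 0.0988] [49 30 29]
180 [0.511  0.0979 0.0899] [48 27 25]
182 [0.5107 0.0965 0.0837] [46 28 24]
184 [0.5107 0.0967 0.0766] [48 26 21]
186 [0.5103 0.0941 0.0711] [65 56 49]
188 [ 0.5221  0.2086 -0.0037] [166 156 138]
190 [ 0.5209  0.1978 -0.0051] [172 144 122]
```

Depth shows the fingertips at about z = 0.068 while the reported TCP is at 0.035. The real tips sit about 33 mm short of the reported TCP, so the jaws closed just above the handle. I'll correct for this by commanding 33 mm lower, with a guard.

```bash
cat >> h.py <<'E'
DZ=.033   # measured: finger tips really this much above the reported TCP
GZ=DZ+.019  # grasp point above the reported TCP
E
python3 - <<'E'
from h import *
yw=np.radians(6.2); hd=np.array([.6135,.1620]); u=np.array([np.cos(yw),np.sin(yw)]); g=hd-.120*u
p=ctrl.read_tcp_pos()
ctrl.move_l([p[0],p[1],.06],v=.2); jaws.open_gripper()
ctrl.move_l([*g,.06],v=.2)
hit=ctrl.move_l([*g,.054-GZ],v=.08,guard=8); print('hit',hit,ctrl.read_tcp_pos())
d=snap('side','s3'); P=world(d)
m=(abs(P[...,0]-g[0])<.015)&(P[...,1]>.06)&(P[...,1]<.115)&(P[...,2]<.12)&(P[...,2]>.012)
print('near finger low z',np.sort(P[...,2][m])[:8])
if not hit:
    jaws.grab(); print(ctrl.read_gripper_width(),ctrl.read_finger_force(),ctrl.read_force(),ctrl.read_ft_torque(),ctrl.read_clock())
E
```

```text
hit False [0.4945 0.1491 0.0025]
near finger low z [0.0326 0.0328 0.0345 0.0346 0.0375 0.0375 0.0387 0.0399]
0.023881656511408306 30.0011944770813 [-0.0922 -0.0125  0.1579] [-0.1611  0.1581 -0.0725] 18.7667
```

The grip holds (24 mm wide, 30 N). Now I'll lift and measure the held head in the tool frame.

```bash
cat >> h.py <<'E'
def headfit(d,tcp,M):
    """held wrench seen by the wrist camera, in tool frame (x fwd, z down): head centre and tilt"""
    E=(world(d)-tcp)@M
    top=-(GZ+.012)                       # expected tool z of handle/head top
    m=(abs(E[...,1])<.035)&(E[...,0]>.02)&(E[...,0]<.16)&(abs(E[...,2]-top)<.04)
    p=E[m]; h=p[p[:,0]>.088]; s=p[(p[:,0]>.03)&(p[:,0]<.085)&(abs(p[:,1])<.014)]
    hz=h[h[:,2]<np.percentile(h[:,2],30)+.006]
    return (hz.min(0)+hz.max(0))/2, np.ptp(hz,axis=0), np.median(hz[:,2]), s, hz
E
python3 - <<'E'
from h import *
p=ctrl.read_tcp_pos(); a=ctrl.read_force()
ctrl.move_l([p[0],p[1],.05],v=.05); ctrl.move_l([p[0],p[1],.185],v=.2)
print('w',ctrl.read_gripper_width(),ctrl.read_force()-a,ctrl.read_ft_torque(),ctrl.read_tcp_pos())
d=snap('wrist','w5'); c,s,hz,sh,h=headfit(d,np.array(ctrl.read_tcp_pos()),yaw()[1])
print(c,s,hz,len(h),'hz mean',h.mean(0)); 
A=np.c_[h[:,0],h[:,1],np.ones(len(h))]; print('head plane',np.linalg.lstsq(A,h[:,2],rcond=None)[0]); print(ctrl.read_clock())
E
```

```text
w 0.023791376367082357 [-0.4797 -0.637  -7.9388] [-0.1027  0.4797 -0.0345] [0.4936 0.1488 0.1833]
[ 0.1029 -0.0012 -0.0638] [0.0297 0.0455 0.0096] -0.06434974968749187 6021 hz mean [ 0.1055 -0.0011 -0.064 ]
head plane [-0.1659 -0.0019 -0.0464]
20.75
```

View pics/w5.png

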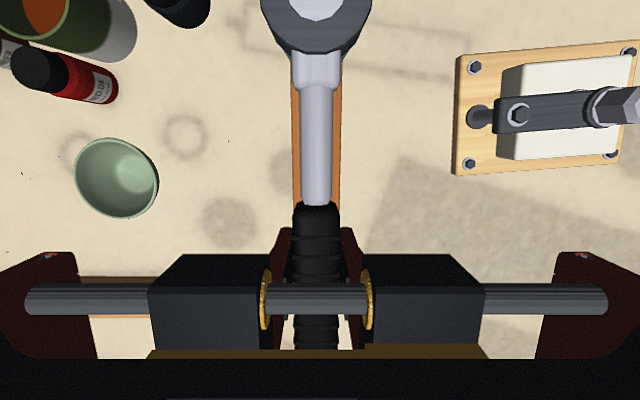

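The wrench is held level: in w5 the head is cut by the top edge at about (318,0), its lateral offset is about 1 mm and its height is as expected. I'll carry it over the screw at yaw 9° and lower it with a guard.

```bash
cat >> h.py <<'E'
S=np.array([.6073,-.1087])      # screw axis
L=.1208; LAT=.0005              # socket axis in tool frame: forward, left
def tcp_for(c,psi):
    f=np.array([np.cos(psi),np.sin(psi)]); l=np.array([-f[1],f[0]]); return np.asarray(c)-L*f-LAT*l
def settle(t,psi,v=.05):
    """go to t and trim out the steady tracking error"""
    t=np.asarray(t,float); ctrl.move_l(list(t),v=v,rot=q(psi)); ctrl.wait(.15)
    e=t-np.array(ctrl.read_tcp_pos()); c=t+e; ctrl.move_l(list(c),v=v,rot=q(psi)); ctrl.wait(.1); return c
E
python3 - <<'E'
from h import *
psi=np.radians(9.07); t=tcp_for(S,psi)
ctrl.move_l([*t,.185],v=.2,rot=q(psi))
c=settle([*t,.145],psi); print('cmd',c,'at',ctrl.read_tcp_pos(),yaw()[0],psi)
print('cmd xy off',c[:2]-t,'F',ctrl.read_force(),ctrl.read_gripper_width())
hit=ctrl.move_l([c[0],c[1],.094],v=.03,guard=8)
print(hit,ctrl.read_tcp_pos(),ctrl.read_force(),ctrl.read_ft_torque(),yaw()[0],ctrl.read_clock())
E
```

```text
cmd [ 0.4878 -0.1281  0.1444] at [ 0.4878 -0.1282  0.1445] 0.158306015705543 0.1583013631558857
cmd xy off [-0.0002  0.0001] F [-0.3936  0.3959 -6.8603] 0.02384888069400465
True [ 0.4872 -0.1285  0.0963] [ 0.1061 -0.2031  0.8604] [-0.0796 -0.2007 -0.1132] 0.1575235888208452 25.175
```

It stopped at TCP z = 0.0963, so the mouth is at about 0.102 and the socket is fully home, with small side forces. I'll check the height with the side camera and then turn clockwise about the socket axis, watching the torque.

```bash
cat > turn.py <<'E'
from h import *
import sys
P=world(snap('side','s4')); m=(np.hypot(P[...,0]-S[0],P[...,1]-S[1])<.02)&(P[...,2]>.12); hz=np.percentile(P[...,2][m],[50,90,98])
print('head z',hz, 'xy',P[m].mean(0)[:2])
if not .154<hz[2]<.172: sys.exit('not home?')
psi=yaw()[0]; p=np.array(ctrl.read_tcp_pos()); f=np.array([np.cos(psi),np.sin(psi)]); l=np.array([-f[1],f[0]])
C=p[:2]+L*f+LAT*l; z=p[2]; print('axis',C)
F0=np.array(ctrl.read_force()); M0=np.array(ctrl.read_ft_torque())
def torque():
    F=np.array(ctrl.read_force())-F0; M=np.array(ctrl.read_ft_torque())-M0; r=np.array(ctrl.read_tcp_pos())[:2]-C
    return r[0]*F[1]-r[1]*F[0]+M[2], F
def step(psi,v): return ctrl.move_l([*tcp_for(C,psi),z],v=v,rot=q(psi),guard=14)
pk,ypk,log=0,None,[]; fine=False; t0=ctrl.read_clock()
while ctrl.read_clock()<52:
    psi-=.006 if fine else .025
    try: step(psi,.02 if fine else .06)
    except ctrl.IKError as e: print('IK',e); break
    T,F=torque(); y=yaw()[0]; log.append((ctrl.read_clock(),psi,y,T,*F,ctrl.read_qpos()[5]))
    if T>.75: fine=True
    if T>pk: pk,ypk=T,y
    if pk>1.1 and (T<.86*pk or ypk-y>.05): print('CLICK'); break
    if np.linalg.norm(F)>40: print('force'); break
ctrl.move_l([*tcp_for(C,yaw()[0]),z],v=.03,rot=q(yaw()[0]))
L_=np.array(log); print('peak',pk,ypk,'yaw now',yaw()[0]); print(L_[::4][:14]); print(L_[-16:]); print(ctrl.read_clock(),torque())
E
python3 turn.py
```

```text
head z [0.1599 0.1614 0.162 ] xy [ 0.6064 -0.111 ]
axis [ 0.6062 -0.1091]
CLICK
peak 1.794112580354576 -0.8346724861787007 yaw now -0.8527379630809109
[[25.475   0.1324  0.1331  0.1613 -0.7589 -1.0047 -2.7292  1.1176]
 [26.475   0.0324  0.0333  0.219   0.2403 -2.4448 -3.4286  1.2394]
 [27.475  -0.0676 -0.0664  0.2153 -1.9682 -1.6405 -1.7126  1.3626]
 [28.475  -0.1676 -0.1665  0.3516 -3.874  -1.9177 -1.1418  1.4869]
 [29.475  -0.2676 -0.2664  0.2745 -3.6984 -1.3147 -2.6527  1.6113]
 [30.475  -0.3676 -0.3664  0.3046 -2.5007 -0.6787 -1.9863  1.7356]
 [31.475  -0.4676 -0.4664  0.3689 -0.9836 -0.538  -2.9334  1.8592]
 [32.475  -0.5676 -0.5665  0.3268  0.0874 -0.0018 -2.9973  1.9818]
 [33.475  -0.6676 -0.6664  0.3909  0.6642 -0.196  -2.8522  2.103 ]
 [34.475  -0.7676 -0.7664  0.4552  0.5773  0.7333 -3.5159  2.2224]
 [35.475  -0.8106 -0.8108  1.39   -2.973  -3.9608 -2.6726  2.2745]
 [36.475  -0.8346 -0.8347  1.7941 -4.6256 -5.6803 -2.8061  2.3025]]
[[33.475  -0.6676 -0.6664  0.3909  0.6642 -0.196  -2.8522  2.103 ]
 [33.725  -0.6926 -0.6915  0.2792  1.8313  0.3864 -3.4934  2.1331]
 [33.975  
[... 303 characters left out ...]
2799 -3.4948  2.2598]
 [35.225  -0.8046 -0.8047  1.1858 -2.1238 -2.2732 -2.1225  2.2673]
 [35.475  -0.8106 -0.8108  1.39   -2.973  -3.9608 -2.6726  2.2745]
 [35.725  -0.8166 -0.8168  1.5437 -4.2185 -4.3277 -2.2997  2.2816]
 [35.975  -0.8226 -0.8228  1.5439 -4.3633 -4.5348 -1.372   2.2886]
 [36.225  -0.8286 -0.8287  1.6092 -4.5946 -4.1546 -2.3683  2.2955]
 [36.475  -0.8346 -0.8347  1.7941 -4.6256 -5.6803 -2.8061  2.3025]
 [36.725  -0.8406 -0.8407  1.7568 -5.4844 -4.5684 -1.9669  2.3096]
 [36.975  -0.8466 -0.8467  1.669  -4.8272 -4.2208 -2.7123  2.3166]
 [37.225  -0.8526 -0.8526  1.5191 -3.4138 -4.8598 -1.951   2.3236]]
37.475 (np.float64(1.649601246686909), array([-4.6708, -4.3135, -3.0001]))
```

The torque peaked at about 1.75 N m near yaw -0.837 and has only just begun to fall, with about 0.1 N m of noise. I'll go on carefully with averaged readings to about 0.045 rad past the peak.

```bash
python3 - <<'E'
from h import *
C=np.array([.6062,-.1091]); z=ctrl.read_tcp_pos()[2]; F0=np.array([.106,-.203,.86]); m0=-.113
def torque(n=6):
    o=[]
    for _ in range(n):
        F=np.array(ctrl.read_force())-F0; r=np.array(ctrl.read_tcp_pos())[:2]-C
        o.append(r[0]*F[1]-r[1]*F[0]+ctrl.read_ft_torque()[2]-m0); ctrl.wait(.02)
    return np.mean(o)
print(yaw()[0],torque()); psi=yaw()[0]
while psi>-.886:
    psi-=.006; ctrl.move_l([*tcp_for(C,psi),z],v=.02,rot=q(psi),guard=10)
    T=torque(); print(round(psi,4),yaw()[0],T)
    if T<1.33 and psi<-.87: break
print(ctrl.read_clock())
E
```

```text
-0.8527379630809109 1.5299504100718844
-0.8588 -0.858725412395659 1.4733450926028322
-0.8648 -0.8646028532126904 1.3924950578751234
-0.8708 -0.8704505828177762 1.3704768241222454
-0.8768 -0.8765129625423178 1.3501394006335872
-0.8828 -0.882586370305317 1.282189145721697
39.325
```

The torque fell cleanly to about 75% of the peak, so it has clicked with roughly 0.045–0.055 rad of break-over. I'll ease off, release, retreat straight up and check.

```bash
python3 - <<'E'
from h import *
C=np.array([.6062,-.1091]); z=ctrl.read_tcp_pos()[2]; F0=np.array([.106,-.203,.86]); m0=-.113
def torque(n=4):
    o=[]
    for _ in range(n):
        F=np.array(ctrl.read_force())-F0; r=np.array(ctrl.read_tcp_pos())[:2]-C
        o.append(r[0]*F[1]-r[1]*F[0]+ctrl.read_ft_torque()[2]-m0); ctrl.wait(.01)
    return np.mean(o)
psi=yaw()[0]; y0=psi
while psi<y0+.13:
    psi+=.01; ctrl.move_l([*tcp_for(C,psi),z],v=.03,rot=q(psi)); T=torque(); print(round(psi,4),round(T,3))
    if T<.25: break
jaws.open_gripper(); ctrl.wait(.2)
p=ctrl.read_tcp_pos(); ctrl.move_l([p[0],p[1],p[2]+.12],v=.12); 
print(ctrl.read_clock(),ctrl.read_gripper_width())
ctrl.move_l([.45,.05,.28],v=.25); ctrl.wait(.3)
for n in('side','top'):
    P=world(snap(n,n+'9')); m=(np.hypot(P[...,0]-S[0],P[...,1]-S[1])<.025)&(P[...,2]>.14)&(P[...,2]<.2)
    h=P[m]; print(n,'head',np.percentile(h[:,2],[10,50,95]),(h[:,:2].min(0)+h[:,:2].max(0))/2)
    for r in (.06,.10,.14,.18):
        c=C-r*np.array([np.cos(psi),np.sin(psi)]); k=(np.hypot(P[...,0]-c[0],P[...,1]-c[1])<.02)&(P[...,2]>.115)&(P[...,2]<.2)
        print(r,k.sum(),np.percentile(P[...,2][k],80) if k.any() else None)
print(ctrl.read_clock())
E
```

```text
-0.8726 1.354
-0.8626 1.437
-0.8526 1.553
-0.8426 1.609
-0.8326 1.625
-0.8226 1.344
-0.8126 0.852
-0.8026 0.292
-0.7926 -0.107
44.3083 0.0876466177862092
side head [0.146  0.1591 0.1616] [ 0.6057 -0.1107]
0.06 82 0.1530637221493403
0.1 120 0.15644914254895606
0.14 112 0.15553217100002437
0.18 98 0.154304920263095
top head [0.1597 0.1623 0.1656] [ 0.6046 -0.1087]
0.06 97 0.15738842254869553
0.1 128 0.16057459479204547
0.14 10 0.1600147647652008
0.18 0 None
45.3417
```

The torque retraced the break-over curve on easing, which confirms about 0.05 rad at the click. The wrench sits home and level on the screw, and the gripper is clear.

```bash
python3 -c "
from h import *
print(ticket.close_job())"
```

```text
the job is handed in; nothing more can be done
None
```

The clamp screw is tightened to the click (peak about 1.7 N m, roughly 0.05 rad of break-over at the most), the wrench is released and sitting fully home on the screw, the gripper is clear, and the job was handed in at about 45 s; no verdict came back.

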